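# Lock the tool bracket into the slotted rack

### The arm

A 6-joint arm with a two-finger parallel gripper is mounted at the origin on a cart in front of the work surface, level with it; the furniture and walls round the work are solid. World frame = base frame: x ahead of the robot, y to its left, z up, the work surface at z = 0. Lengths are in m, angles in rad, forces in N, time in s.
With the tool pointing down it reaches from about 0.35 to 0.8 m from the base axis. Payload 7.3 kg.
Tool frame: the origin (TCP) lies at the very end of the fingers, on their centre line; the grasp point (between the pads) lies 19 mm behind it (arm.tcp_to_grasp is the distance from the TCP to the grasp point, in m); z points along the fingers, y is the line along which they close (so a half turn about z gives the same grasp; the last joint's range is limited). The gripper opens to 85 mm and grips with 20 to 120 N. Pads are 22 mm wide; open, the fingers measure 114 mm over their backs; the gripper's body (76 mm by 85 mm) begins 54 mm behind the grasp point. The pads swing forward as they close: fully open they stand 13 mm farther back than shut.
Start: joints at [-1.396, 0.342, 1.524, -0, 1.275, -0.146], TCP at [0.166, -0.498, 0.231] pointing down, gripper open.
Joint ranges: [-2.53, 2.53], [-0.77, 2.02], [0.04, 2.7], [-1, 4.14], [0.28, 2.66], [-3.11, 3.11]. Speed limits (rad/s): [2.57, 2.57, 3.14, 3.14, 3.14, 3.14].

### API

Orientations are given as a unit quaternion [x, y, z, w].
In Python, from plant import arm gives the robot as it stands. The module is installed in compiled form; this text tells all that it offers.
- The arm moves only by the shell command python3 -m inch 'ROWS' [FORCE]. ROWS is JSON, a list that holds one entry, the list of rows, each a list of 7 numbers: the shift along the tool's x, y, z each as a share of 0.08 m, from -1 to 1, then the turn, a rotation vector about the tool's x, y, z each as a share of 30 degrees, from -1 to 1, then the opening, from 0 (shut) to 1 (fully open). A call has 1 to 12 rows; each row shifts and turns the commanded pose from where the row before left it, along the tool's axes as they then stand; what a row does not reach is not made up. A row lasts 1/10 s, in which the tool goes at most 50 mm and 8.59 degrees, less where a joint would pass 70% of its speed; a pose out of reach is approached as far as the arm can. A call with a number of a shift or a turn outside -1 to 1 is refused whole. A call with a gripper value outside its range is refused whole. The fingers move at their own pace and stop on an object; FORCE is the grip in N (left out, the last holds). Time passes only in rows, so rows that do not move let the fingers close. It gives the time, the measured TCP pose, the force, the opening and the grip force at its end, in the units of the state.
- arm.observe(): the state, without advancing time (a new reading comes with each control period).
- arm.get_image(name): name is "scene" or "side" or "wrist"; returns a dict with "image" (420x560x3 uint8, blue, green, red), "mtx" (3x3 intrinsics, pixels), "R" (3x3) and "t" (3): a world point X has camera coordinates R X + t. Camera axes: x right, y down, z forward; pixel columns grow to the right and rows downward; lengths in m; the calibration is good to about 2 mm. The wrist camera is an equidistant fisheye: a pixel r from the principal point sees the ray r / f radians off the axis. A picture is of the moment at which its call begins. There is no depth.
- arm.job_done(): hands the job in; it is judged then, once.
The state is a dict: "time_s": time; "qpos": joint angles; "joint_vel": joint speeds; "joint_efforts": joint torques, N m; "tool_pos": TCP position; "tcp_rot": TCP orientation; "contact_force": force on the tool from outside, world axes, zero at the start; "ft_torque": the same for the moment, N m; "width": finger opening in m; "grasp_force": force on a finger pad.
Only numpy, scipy, OpenCV 4.12 (cv2) and the standard library are available. Lean on these libraries where they do the work, as an engineer would, in place of code of your own. Each camera call takes 0.05 s, during which the arm holds its last target. There are 200 camera calls.

### The job

Pick up the aluminium tool bracket and hang it on the slotted rack: put its two hooked tabs through the upper pair of slots, press it back against the panel and push it straight down against its sprung tongue until it is fully home and the spring bolt has snapped out above its flange, then let go of it. The panel may be clamped somewhat higher or lower than usual, so feel for the slots and seat the bracket without forcing anything, and leave the other things on the bench alone.

Things in the scene. Friction and masses are not known exactly. Their poses are not given: they have to be found in the camera images.
- rack: Fixed rack. Origin on the bench below the middle of the panel's front face; +x goes through the panel to the back (the bracket is hung by moving it along +x), y along the panel, z up. Dark foot 95 x 150 x 10 mm, reaching 8 mm in front of the face, two posts behind, and a grey sheet panel 120 mm wide, 4 mm thick, front face at x = 0. Contact forces on the rack should stay below 40 N.
- slots_nominal (a point): Rack axes. Point on the panel's front face midway between the upper pair of slots, at their floor height IF the panel is in its middle position (145 mm up). Slots are 9 mm wide, 29 mm high, centred 30 mm to either side (y). The panel's true height is NOT measured: slots, bolt and panel stand anywhere from 20 mm lower to 20 mm higher than this point says, and stay so.
- panel_top_nominal (a point): Rack axes. Middle of the panel's top edge if the panel is in its middle position (185 mm up, 40 mm above the upper slot floors); true height up to 20 mm lower or higher, together with the slots. A second, lower pair of slots, 55 mm below the upper pair, is not used. The posts end 170 mm up, 5.5 mm behind the front face, at y = -51 and +51 mm.
- bolt (a joint): Spring bolt in the panel: steel pin, 8 mm thick, round nose standing 8 mm out of the front face at y = 0, axis 28 mm above the upper slot floors. Value in m: 0 = fully out, grows as it is pushed in (8 mm with the flange flat on the panel; spring 4.5 N at first, 8.5 N at 8 mm). With the bracket fully down the flange's top edge is 2 mm below the pin and the bolt springs out over it, back to 0.
- tongue (a joint): Sprung steel tongue, 22 mm wide, standing 8 mm out of the panel's face at y = 0, its top 30 mm below the upper slot floors. It lifts the bracket's underside. Value in m: 0 = up, grows as it is pressed down; spring 4 N at first, 7.2 N at 8 mm (bracket fully down). Let go too early it pushes the bracket up again; once the bolt is out it lifts the bracket 1 to 2 mm against the bolt, which is right.
- bracket_rib (a point): Grasp point on the middle rib of the loose aluminium bracket (0.18 to 0.35 kg), which stands on the bench the way up it will hang. Axes: +x towards the tabs, y across, z up. It lies 40 mm above the underside, 30 mm in front of (-x) the flange's back face. The rib is 12 mm thick (y), from 4 to 54 mm in front of the back face, up to 62 mm above the underside: grip it across y from above.
- bracket_flange (a point): Bracket axes. Bottom middle of the flange's back face, at underside height. The flange is 90 mm wide (y), 4 mm thick, 60 mm high. A shelf plate, 90 mm wide and 5 mm thick, reaches 70 mm forward (-x) at the bottom. When hung, this point is on the panel's front face, 38 mm below the floor of the upper slots.
- bracket_tabs (a point): Bracket axes. Point on the back face midway between the two hooked tabs, 38 mm above the underside, at the bottom of the necks. Tabs at y = -30 and +30 mm, each 5 mm wide, reaching 9.5 mm back: neck from this height to 12 mm above it, at its end a lip down to 12 mm below it, 4.7 to 5.9 mm gap (wider at the bottom) between lip and flange. Once in and flat, the bracket goes down 12 to 17 mm until the necks stand on the slot floors.
- vial: bystander: white vial with a red cap, 23 mm wide, 53 mm high; origin under its middle
- transformer: bystander: small transformer, 28 x 36 x 31 mm; origin under its middle
- heatsink: bystander: finned aluminium heat sink, 30 x 42 x 22 mm; origin under its middle
- tape_roll: bystander: roll of amber tape lying flat, 62 mm wide, 12 mm high; origin under its middle

How it is judged:
By the outcome, as a careful person would: the job done as asked, in the order asked, and still so for the second after the job is handed in, with the robot touching nothing.
It also fails if it takes over 45 s, if anything falls off the work surface, if the arm or the gripper's body presses on something with over 40 N, if the wrist force passes 120 N, or if a joint passes its speed limit or range.

## Working session

There is one attempt and no reset: what is moved stays moved. The work goes in short steps, Python scripts to look and compute and a shell command to move; the robot and the scene stay as the last step left them, time stands still between calls to the robot, and variables do not carry over. Pictures are saved under pics/ and viewed, at most 10 in all, crops included, and the job is handed in when it is done.

```bash
mkdir -p pics; python3 - <<'E'
from plant import arm
import cv2,numpy as np
for n in ["scene","side"]:
    d=arm.get_image(n); cv2.imwrite(f"pics/{n}0.png",d["image"]); np.savez(f"{n}0.npz",**d)
    print(n,d["mtx"].tolist(),np.round(-d["R"].T@d["t"],3),np.round(d["R"],3).tolist())
o=arm.observe(); print(o)
E
```

```text
scene [[469.27033263621445, 0.0, 279.220109580333], [0.0, 469.27033263621445, 209.05178965493891], [0.0, 0.0, 1.0]] [-0.291  0.879  0.514] [[-0.528, -0.849, 0.015], [-0.345, 0.198, -0.917], [0.776, -0.49, -0.398]]
side [[386.3198214269794, 0.0, 283.30180256530315], [0.0, 386.3198214269794, 208.38766895698208], [0.0, 0.0, 1.0]] [0.378 1.01  0.701] [[-0.995, -0.098, -0.009], [-0.059, 0.663, -0.746], [0.079, -0.742, -0.666]]
{'time_s': 0.1, 'qpos': array([-1.39597082e+00,  3.42672483e-01,  1.52491477e+00, -1.65723470e-05,
        1.27542087e+00, -1.46014358e-01]), 'joint_vel': array([ 4.25787058e-05, -1.05540130e-03, -3.17756246e-03,  3.49262615e-04,
       -1.89897655e-03, -4.02013568e-06]), 'joint_efforts': array([ 2.37141219e-03, -4.34447157e+01, -2.46491182e+01, -9.64189940e-05,
        4.69782142e-03, -3.67228381e-06]), 'tool_pos': array([ 0.16551165, -0.49784722,  0.23068772]), 'tcp_rot': array([ 9.87159660e-01,  1.59735106e-01, -1.81197250e-05, -7.07544463e-04]), 'contact_force': array([-0.28606422,  0.43772995, -1.81834175]), 'ft_torque': array([-0.03143897,  0.02627055,  0.028773  ]), 'grasp_force': 0.0, 'width': 0.08502314980048624}
```

View pics/scene0.png

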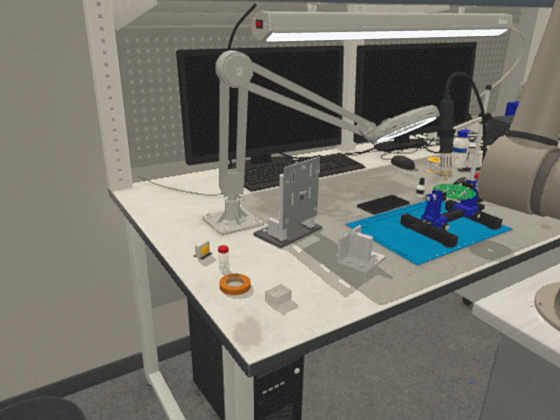

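View pics/side0.png

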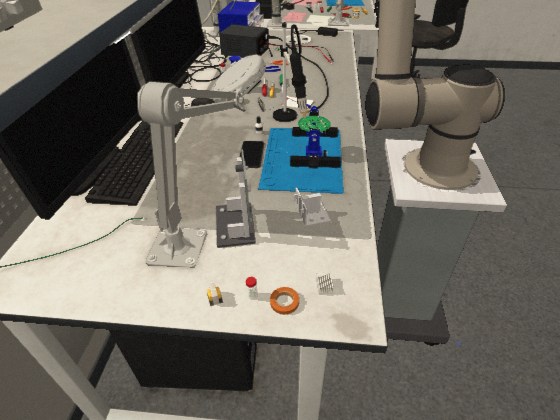

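The scene view shows the rack's panel near (300,195), with its foot near (288,232), and the bracket near (360,250). In the side view the rack is near (238,210) and the bracket near (312,208). I'll enlarge both.

```bash
python3 - <<'E'
import cv2,numpy as np
a=cv2.imread("pics/scene0.png")[148:278,240:395]; cv2.imwrite("pics/sc.png",cv2.resize(a,None,fx=4.5,fy=4.5,interpolation=cv2.INTER_CUBIC))
a=cv2.imread("pics/side0.png")[140:250,205:340]; cv2.imwrite("pics/si.png",cv2.resize(a,None,fx=5,fy=5,interpolation=cv2.INTER_CUBIC))
E
```

```text
(no output)
```

View pics/sc.png

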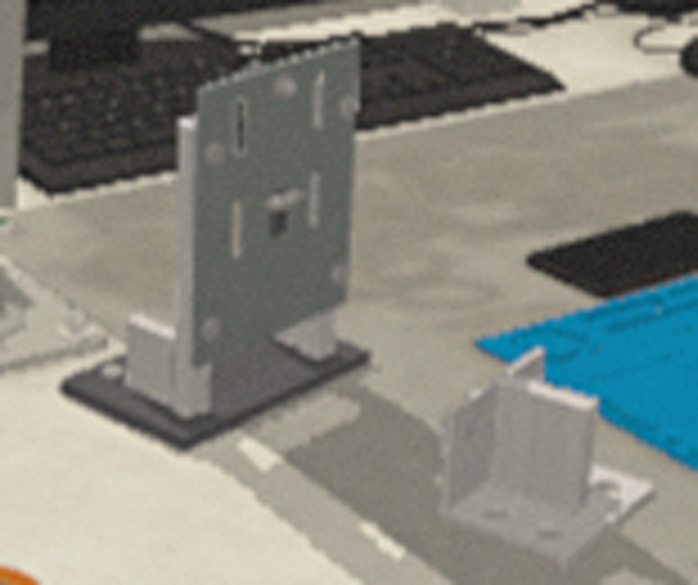

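View pics/si.png

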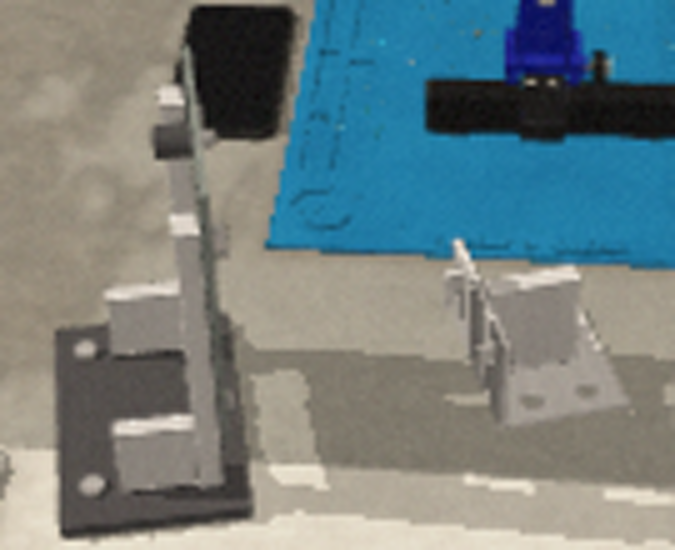

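The crops show the foot, panel and slot corners, and the bracket's flange, shelf and rib corners. I'll fit both poses from these points.

```bash
cat > fit.py <<'E'
import numpy as np
from scipy.optimize import least_squares
C={n:np.load(f"{n}0.npz") for n in("scene","side")}
G={"scene":(4.5,240,148),"side":(5,205,140)}
def proj(n,X):
    c=C[n]; p=(X@c["R"].T+c["t"])@c["mtx"].T; return p[:,:2]/p[:,2:]
def W(p,X):
    c,s=np.cos(p[2]),np.sin(p[2]); return X@np.array([[c,-s,0],[s,c,0],[0,0,1]]).T+[p[0],p[1],0]
def px(n,uv):
    s,a,b=G[n]; return (np.array(uv)+.5)/s-.5+[a,b]
rack=[("scene",-8,75,10,0,183,432),("scene",-8,-75,10,0,368,352),("scene",87,75,10,0,63,383),
("side",-8,75,10,0,250,497),("side",87,75,10,0,62,517),("side",87,-75,10,0,57,328),
("scene",0,60,185,1,200,88),("scene",0,-60,185,1,358,40),("scene",0,30,174,1,239,97),("scene",0,30,145,1,238,155),
("scene",0,-30,174,1,319,72),("scene",0,-30,145,1,317,127),("scene",0,30,90,1,236,255),("scene",0,-30,90,1,314,227)]
br=[("scene",0,45,0,0,446,513),("scene",-4,45,60,0,451,412),("scene",0,-45,60,0,543,348),("scene",-54,0,62,0,597,400),
("scene",-70,45,0,0,565,562),("scene",-70,-45,5,0,652,490),("side",0,45,0,0,497,426),("side",-70,45,0,0,630,410),
("side",0,-45,60,0,457,240),("side",-54,0,62,0,578,268),("side",-54,0,5,0,579,357)]
for nm,L,p0 in(("rack",rack,[.6,.2,0,0]),("bracket",br,[.4,.2,0,0])):
    def res(p):
        return np.concatenate([(proj(n,W(p,np.array([[x,y,z+h*p[3]*1000]])/1000))-px(n,(u,v)))[0] for n,x,y,z,h,u,v in L])
    r=least_squares(res,p0,loss="soft_l1"); print(nm,np.round(r.x,4)); print(np.round(res(r.x).reshape(-1,2),1).tolist())
E
python3 fit.py
```

```text
rack [0.543  0.2926 0.2389 0.0052]
[[0.1, 0.8], [0.7, -0.7], [-1.2, -1.4], [0.5, 1.4], [-0.8, 1.6], [-0.4, -0.7], [-0.1, 0.5], [0.1, 0.2], [0.4, 0.3], [0.3, -0.4], [0.2, 0.2], [0.2, -0.2], [0.1, -0.1], [-0.1, -0.6]]
bracket [0.414  0.2483 0.3266 0.    ]
[[-1.8, 0.8], [0.5, -0.7], [-0.0, -0.5], [-0.7, 1.0], [-0.2, 0.8], [1.0, -1.0], [0.6, 0.9], [-0.3, -0.3], [0.2, -1.0], [0.5, 0.2], [-0.9, -1.3]]
```

Both fits are good. The lamp and the black stand are near the path, so I'll check where they are and work out the moves in tool axes.

```bash
cat > tri.py <<'E'
import numpy as np
C={n:np.load(f"{n}0.npz") for n in("scene","side")}
def ray(n,uv):
    c=C[n]; d=c["R"].T@np.linalg.solve(c["mtx"],[*uv,1]); return -c["R"].T@c["t"],d/np.linalg.norm(d)
def tri(a,b):
    A=0;B=0;R=[]
    for n,uv in(("scene",a),("side",b)):
        o,d=ray(n,uv);P=np.eye(3)-np.outer(d,d);A=A+P;B=B+P@o;R.append((o,P))
    X=np.linalg.solve(A,B);return X.round(3),[round(np.linalg.norm(P@(X-o)),3) for o,P in R]
if __name__=="__main__":
    print("elbow",tri((236,68),(163,103)));print("head",tri((435,113),(262,60)),tri((385,132),(240,88)))
    print("scope top",tri((460,75),(295,30)))
    for uv in[(285,115),(315,160),(258,125)]:
        o,d=ray("side",uv);print(uv,(o-d*o[2]/d[2]).round(3))
    for uv in[(447,178)]:
        o,d=ray("scene",uv);print(uv,(o-d*o[2]/d[2]).round(3))
    print("car top",tri((455,188),(315,123)))
E
python3 tri.py
```

```text
elbow (array([0.655, 0.399, 0.388]), [np.float64(0.001), np.float64(0.001)])
head (array([ 0.562, -0.155,  0.255]), [np.float64(0.001), np.float64(0.001)]) (array([ 0.611, -0.029,  0.213]), [np.float64(0.008), np.float64(0.008)])
scope top (array([ 0.457, -0.093,  0.367]), [np.float64(0.003), np.float64(0.003)])
(285, 115) [ 0.506 -0.294  0.   ]
(315, 160) [ 0.384 -0.009  0.   ]
(258, 125) [ 0.596 -0.212  0.   ]
(447, 178) [ 0.655 -0.372  0.   ]
car top (array([ 0.39 , -0.056,  0.109]), [np.float64(0.004), np.float64(0.004)])
```

```bash
cat > to.py <<'E'
# helper: total shares (tool axes) from the present TCP pose to world target(s), and yaw turn share
import numpy as np,sys
from scipy.spatial.transform import Rotation as R
from plant import arm
def pose():
    o=arm.observe(); return o["tool_pos"],R.from_quat(o["tcp_rot"])
def shares(p,r,X,yaw=None):
    d=r.inv().apply(np.array(X)-p)/.08
    t=np.zeros(3)
    if yaw is not None:
        c,s=np.cos(yaw),np.sin(yaw); T=R.from_matrix(np.array([[c,s,0],[s,-c,0],[0,0,-1]]))
        t=(r.inv()*T).as_rotvec()/np.radians(30)
    return d.round(3),t.round(3)
E
python3 - <<'E'
from to import *
p,r=pose()
P=[p]+[np.array(x) for x in[(.166,-.498,.45),(.40,-.2,.45),(.43,0,.45),(.386,.239,.30)]]
for a,b in zip(P,P[1:]): print(shares(a,r,b,.3266))
E
```

```text
(array([ 0.006, -0.   , -2.741]), array([-0.003, -0.   , -0.011]))
(array([ 3.95 , -2.612,  0.004]), array([-0.003, -0.   , -0.011]))
(array([ 1.144, -2.254,  0.003]), array([-0.003, -0.   , -0.011]))
(array([ 0.42 , -3.006,  1.879]), array([-0.003, -0.   , -0.011]))
```

```bash
python3 -m inch '[[[0,0,-0.46,0,0,0,1],[0,0,-0.46,0,0,0,1],[0,0,-0.46,0,0,0,1],[0,0,-0.46,0,0,0,1],[0,0,-0.46,0,0,0,1],[0,0,-0.44,0,0,0,1]]]' && python3 -m inch '[[[0.395,-0.26,0,0,0,0,1],[0.395,-0.26,0,0,0,0,1],[0.395,-0.26,0,0,0,0,1],[0.395,-0.26,0,0,0,0,1],[0.395,-0.26,0,0,0,0,1],[0.395,-0.26,0,0,0,0,1],[0.395,-0.26,0,0,0,0,1],[0.395,-0.26,0,0,0,0,1],[0.395,-0.26,0,0,0,0,1],[0.395,-0.26,0,0,0,0,1]]]'
```

```text
time_s: 0.7
tool_pos: [0.1655, -0.4979, 0.4519]
tcp_rot: [0.987, 0.16, -0.0, -0.0]
contact_force: [-0.2, -0.5, -0.2]
width: 0.0857
grasp_force: 0.0
time_s: 1.7
tool_pos: [0.4005, -0.1997, 0.4503]
tcp_rot: [0.987, 0.16, -0.0, -0.0]
contact_force: [0.5, -0.9, -0.8]
width: 0.0854
grasp_force: 0.0
```

```bash
python3 -m inch '[[[0.19,-0.375,0,0,0,0,1],[0.19,-0.375,0,0,0,0,1],[0.19,-0.375,0,0,0,0,1],[0.19,-0.375,0,0,0,0,1],[0.19,-0.375,0,0,0,0,1],[0.19,-0.375,0,0,0,0,1]]]' && python3 -m inch '[[[0.05,-0.375,0.1,0,0,0,1],[0.05,-0.375,0.2,0,0,0,1],[0.05,-0.375,0.2,0,0,0,1],[0.05,-0.375,0.2,0,0,0,1],[0.05,-0.375,0.25,0,0,0,1],[0.05,-0.375,0.25,0,0,0,1],[0.05,-0.375,0.25,0,0,0,1],[0.05,-0.375,0.25,0,0,0,1],[0,0,0.18,0,0,0,1]]]'
python3 - <<'E'
from to import *
import cv2
d=arm.get_image("wrist"); np.savez("wrist1.npz",**d); cv2.imwrite("pics/w1.png",d["image"]); print(d["mtx"].tolist(),pose()[0])
print(shares(*pose(),(.386,.239,.19),.3266))
E
```

```text
time_s: 2.3
tool_pos: [0.4295, -0.0002, 0.4502]
tcp_rot: [0.987, 0.16, -0.0, -0.0]
contact_force: [0.2, 0.1, -0.6]
width: 0.0853
grasp_force: 0.0
time_s: 3.2
tool_pos: [0.3829, 0.2387, 0.2983]
tcp_rot: [0.987, 0.161, -0.001, -0.0]
contact_force: [0.4, -0.1, 0.8]
width: 0.0858
grasp_force: 0.0
[[325.19226210127806, 0.0, 277.0795529819579], [0.0, 325.19226210127806, 209.42764094450854], [0.0, 0.0, 1.0]] [0.38240193 0.23711951 0.29637458]
(array([ 0.058, -0.008,  1.329]), array([ 0.   ,  0.011, -0.005]))
```

View pics/w1.png

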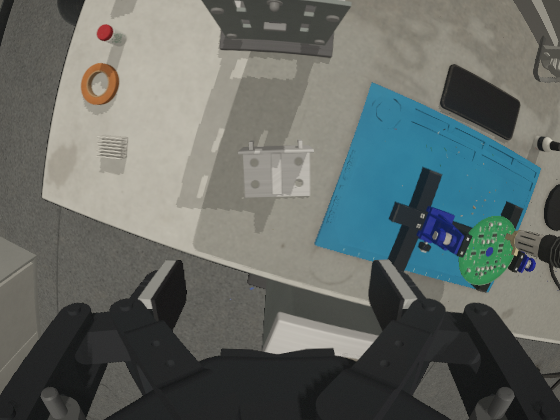

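The wrist view shows the bracket with its flange top corners at (241,150) and (313,151), its shelf front corners at (246,198) and (310,195), and its rib front at (277,195). The rack panel with its slots is at the top, and its foot's front edge runs (220,49) to (332,56). I'll refine the bracket pose from this.

```bash
cat > wf.py <<'E'
import numpy as np
from scipy.optimize import least_squares
def wproj(c,X):
    p=X@c["R"].T+c["t"]; r=np.hypot(p[:,0],p[:,1]); th=np.arctan2(r,p[:,2]); f=c["mtx"][0,0]
    return p[:,:2]/r[:,None]*(th*f)[:,None]+c["mtx"][:2,2]
def W(p,X):
    c,s=np.cos(p[2]),np.sin(p[2]); return X@np.array([[c,-s,0],[s,c,0],[0,0,1]]).T+[p[0],p[1],0]
def wfit(c,L,p0):
    L=np.array(L,float); f=lambda p:(wproj(c,W(p,L[:,:3]/1000))-L[:,3:]).ravel()
    r=least_squares(f,p0,loss="soft_l1"); return r.x.round(4),r.fun.reshape(-1,2).round(1).tolist()
E
python3 - <<'E'
from wf import *
c=np.load("wrist1.npz")
print(wfit(c,[(-2,45,60,241,149.5),(-2,-45,60,313,151),(-70,45,5,246,198),(-70,-45,5,310,195.5),(-54,0,62,277,195)],[.414,.248,.3266]))
print(wfit(c,[(-8,75,0,220,49),(-8,-75,0,331,56)],[.543,.2926,.2389]))
print(-c["R"].T@c["t"])
E
```

```text
(array([0.4142, 0.2497, 0.3396]), [[-2.3, 2.6], [2.0, -0.1], [-0.7, -1.3], [0.1, 0.3], [0.5, -0.4]])
(array([0.544 , 0.2948, 0.2554]), [[-0.1, -0.0], [0.1, 0.0]])
[0.44999083 0.26072606 0.44178108]
```

```bash
python3 -m inch '[[[0.04,0,0.3,0,0.01,-0.01,1],[0,0,0.45,0,0,-0.02,1],[0,0,0.45,0,0,0,1],[0,0,0.45,0,0,0,1],[0,0,0.45,0,0,0,1],[0,0,0.35,0,0,0,1],[0,0,0.25,0,0,0,1],[0,0,0,0,0,0,1]]]'; python3 - <<'E'
from to import *
print(pose()[0],shares(*pose(),(.384,.2392,.023),.335))
E
```

```text
time_s: 4.05
tool_pos: [0.387, 0.2365, 0.0821]
tcp_rot: [0.986, 0.167, -0.0, 0.0]
contact_force: [0.3, -0.2, -0.0]
width: 0.0852
grasp_force: 0.0
[0.38696594 0.23654632 0.08208001] (array([-0.024, -0.044,  0.738]), array([0.001, 0.001, 0.002]))
```

```bash
python3 -m inch '[[[-0.024,-0.044,0.25,0,0,0,1],[0,0,0.25,0,0,0,1],[0,0,0.22,0,0,0,1],[0,0,0.018,0,0,0,1],[0,0,0,0,0,0,0],[0,0,0,0,0,0,0],[0,0,0,0,0,0,0],[0,0,0,0,0,0,0],[0,0,0,0,0,0,0],[0,0,0,0,0,0,0],[0,0,0,0,0,0,0],[0,0,0,0,0,0,0]]]' 60
```

```text
time_s: 5.25
tool_pos: [0.386, 0.2405, 0.0256]
tcp_rot: [0.986, 0.167, 0.003, -0.001]
contact_force: [-0.5, 0.3, 6.2]
width: 0.011
grasp_force: 59.7
```

```bash
python3 -m inch '[[[0,0,-0.1,0,0,0,0],[0,0,-0.3,0,0,0,0],[0,0,-0.4,0,0,0,0],[0,0,-0.4,0,0,0,0],[0,0,-0.3,0,0,0,0],[0,0,-0.1,0,0,0,0],[0,0,0,0,0,0,0],[0,0,0,0,0,0,0]]]' 70; python3 - <<'E'
from to import *
p,r=pose(); print(p,shares(p,r,(.4805,.2776,.152),.247))
E
```

```text
time_s: 6.05
tool_pos: [0.3842, 0.2398, 0.1519]
tcp_rot: [0.986, 0.167, 0.001, -0.0]
contact_force: [0.5, -0.2, -4.2]
width: 0.0114
grasp_force: 68.3
[0.38418187 0.23976311 0.1518552 ] (array([ 1.293, -0.049,  0.002]), array([ 0.   , -0.006,  0.171]))
```

```bash
python3 -m inch '[[[0.2,-0.01,0,0,0,0.04,0],[0.3,-0.01,0,0,0,0.04,0],[0.3,-0.01,0,0,0,0.04,0],[0.3,-0.01,0,0,0,0.05,0],[0.19,-0.01,0,0,0,0,0],[0,0,0,0,0,0,0],[0,0,0,0,0,0,0]]]'; python3 - <<'E'
from to import *
import cv2
d=arm.get_image("wrist"); np.savez("wrist2.npz",**d); im=d["image"]; 
p,r=pose(); print(p,r.as_euler("xyz"),shares(p,r,(.4805,.2776,.152),.247))
s=arm.get_image("scene"); np.savez("scene2.npz",**s); cv2.imwrite("pics/s2full.png",s["image"]); cv2.imwrite("pics/w2full.png",im)
cv2.imwrite("pics/w2.png",cv2.resize(im[0:300,130:430],None,fx=2,fy=2,interpolation=cv2.INTER_CUBIC))
E
```

```text
time_s: 6.75
tool_pos: [0.4814, 0.2734, 0.1516]
tcp_rot: [0.992, 0.123, 0.001, 0.0]
contact_force: [-0.7, -0.6, -4.4]
width: 0.0111
grasp_force: 68.2
[0.48119236 0.27336823 0.15203704] [ 3.14142500e+00 -1.54930132e-03  2.47578925e-01] (array([ 0.005, -0.053,  0.   ]), array([ 0.   , -0.003,  0.001]))
```

View pics/w2.png

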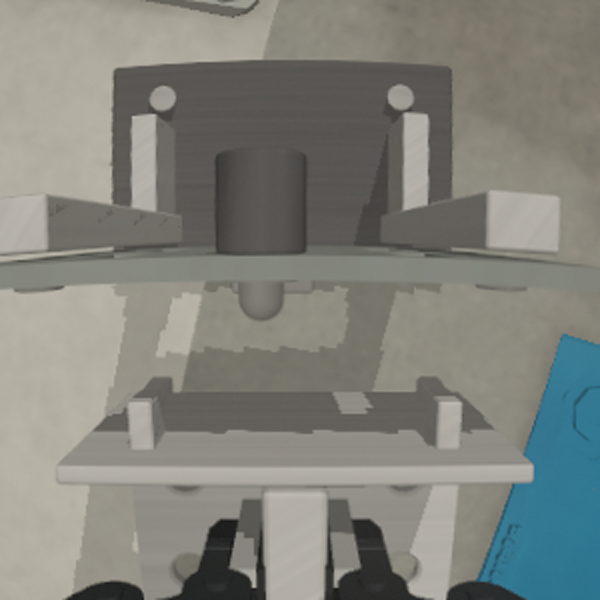

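The wrist crop shows the bolt nose centred at crop column 261 and the bracket's tabs at 144 and 449, midpoint 296. The bracket is therefore about 6–7 mm off and must go left in the image (+y), with yaw close to parallel. I'll fit this, and look at the scene view for the relative height.

```bash
python3 - <<'E'
from wf import *
import cv2
c=np.load("wrist2.npz")
q=lambda a,b:((a+.5)/2-.5+130,(b+.5)/2-.5)
R=[(87,75,10,0,*q(115,68)),(87,-75,10,0,*q(452,66)),(-8,0,173,1,*q(261,321)),(5.5,44,170,0,*q(48,251)),(5.5,-44,170,0,*q(487,248))]
B=[(0,45,60,1,*q(62,467)),(0,-45,60,1,*q(530,465)),(9.5,30,50,1,*q(144,400)),(9.5,-30,50,1,*q(449,398))]
for L,p0 in((R,[.543,.293,.245,.005]),(B,[.51,.281,.247,.1265])):
    L=np.array(L); f=lambda p:(wproj(c,W(p,(L[:,:3]/1000+np.outer(L[:,3],[0,0,p[3]])))-L[:,4:]).ravel())
    r=least_squares(f,p0,loss="soft_l1",x_scale=[.01,.01,.1,.01]); print(r.x.round(4),r.fun.reshape(-1,2).round(1).tolist())
print(-c["R"].T@c["t"])
a=cv2.imread("pics/s2full.png")[140:250,255:395]; cv2.imwrite("pics/s2.png",cv2.resize(a,None,fx=5,fy=5,interpolation=cv2.INTER_CUBIC))
E
```

```text
Traceback (most recent call last):
ValueError: operands could not be broadcast together with shapes (5,3) (5,2)
```

```bash
python3 - <<'E'
from wf import *
import cv2
c=np.load("wrist2.npz")
q=lambda a,b:((a+.5)/2-.5+130,(b+.5)/2-.5)
R=[(87,75,10,0,*q(115,68)),(87,-75,10,0,*q(452,66)),(-8,0,173,1,*q(261,321)),(5.5,44,170,0,*q(48,251)),(5.5,-44,170,0,*q(487,248))]
B=[(0,45,60,1,*q(62,467)),(0,-45,60,1,*q(530,465)),(9.5,30,50,1,*q(144,400)),(9.5,-30,50,1,*q(449,398))]
for L,p0 in((R,[.543,.293,.245,.005]),(B,[.51,.281,.247,.1265])):
    L=np.array(L); f=lambda p:(wproj(c,W(p,L[:,:3]/1000+np.outer(L[:,3],[0,0,p[3]])))-L[:,4:]).ravel()
    r=least_squares(f,p0,loss="soft_l1",x_scale=[.01,.01,.1,.01]); print(r.x.round(4),r.fun.reshape(-1,2).round(1).tolist())
print(-c["R"].T@c["t"])
a=cv2.imread("pics/s2full.png")[140:250,255:395]; cv2.imwrite("pics/s2.png",cv2.resize(a,None,fx=5,fy=5,interpolation=cv2.INTER_CUBIC))
E
```

```text
[0.5419 0.2944 0.2452 0.01  ] [[-0.9, -0.2], [0.1, -0.0], [0.1, 0.0], [-1.1, -0.1], [1.3, 0.2]]
[0.51   0.28   0.2513 0.1232] [[-0.2, -1.4], [0.6, -1.2], [0.1, 1.2], [-0.4, 1.7]]
[0.54949289 0.29026377 0.29526996]
```

View pics/s2.png

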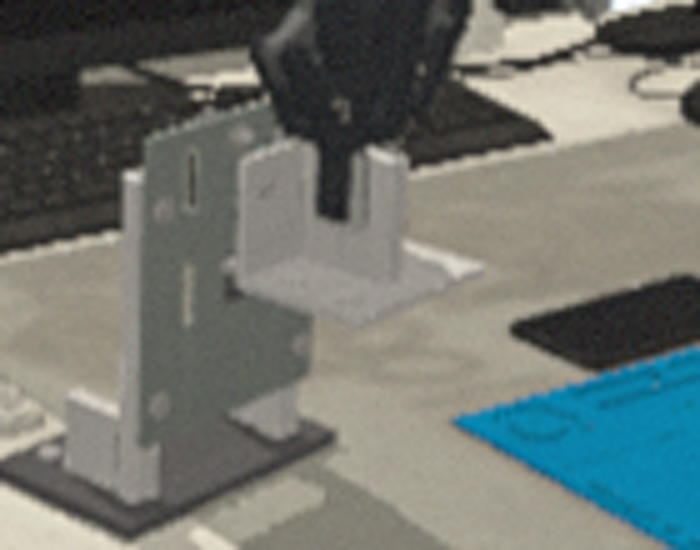

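The scene crop shows the bracket just in front of the panel, with the upper-left slot at crop (192,148–212), the panel's top-left corner at (148,138) and the flange's near edge at (240,157–292). I'll fit the relative height from these.

```bash
python3 - <<'E'
from wf import W,least_squares
import numpy as np
c=np.load("scene2.npz")
q=lambda a,b:((a+.5)/5-.5+255,(b+.5)/5-.5+140)
def pr(X):
    p=(X@c["R"].T+c["t"])@c["mtx"].T; return p[:,:2]/p[:,2:]
R=[(0,60,185,*q(148,138)),(0,30,174,*q(193,148)),(0,30,145,*q(192,212)),(0,30,90,*q(188,327)),(0,30,119,*q(189,264))]
B=[(0,45,0,*q(240,292)),(-4,45,60,*q(241,156)),(-54,0,62,*q(408,154)),(-54,0,5,*q(400,281)),(-70,45,0,*q(360,327)),(-70,-45,5,*q(482,268))]
for L,p0,x in((R,[.542,.2944,.2452],.005),(B,[.51,.280,.2513],.1265)):
    L=np.array(L); f=lambda p:(pr(W([p0[0]+p[0],p0[1]+p[1],p0[2]],L[:,:3]/1000+[0,0,p[2]]))-L[:,3:]).ravel()
    g=lambda p:np.r_[f(p),p[0]/.002,p[1]/.002]
    r=least_squares(g,[0,0,x],x_scale=.01); print(r.x.round(4),f(r.x).reshape(-1,2).round(1).tolist())
E
```

```text
[-0.0005 -0.0006  0.0058] [[-0.2, 0.5], [-0.1, 0.3], [-0.2, -0.3], [-0.0, -0.8], [0.1, 0.1]]
[-0.001  -0.001   0.1272] [[-0.9, -1.3], [1.2, 0.5], [-0.9, 0.8], [-0.9, 0.0], [-0.0, 0.5], [0.7, -0.7]]
```

```bash
python3 -m inch '[[[0.0,-0.04,0,0,0,0.01,0],[0.0,-0.038,0,0,0,0,0],[0.1,0,0,0,0,0,0],[0.1,0,0,0,0,0,0],[0.07,0,0,0,0,0,0],[0,0,0,0,0,0,0],[0,0,0,0,0,0,0]]]' 80; python3 -m inch '[[[0.02,0,0,0,0,0,0],[0.02,0,0,0,0,0,0],[0.02,0,0,0,0,0,0],[0.02,0,0,0,0,0,0],[0,0,0,0,0,0,0]]]'; python3 - <<'E'
from to import *
import cv2
p,r=pose(); print(p.round(4),r.as_euler("xyz").round(4))
d=arm.get_image("wrist"); np.savez("wrist3.npz",**d); cv2.imwrite("pics/w3.png",cv2.resize(d["image"][80:280,150:410],None,fx=3,fy=3,interpolation=cv2.INTER_CUBIC))
E
```

```text
time_s: 7.55
tool_pos: [0.502, 0.285, 0.1534]
tcp_rot: [0.993, 0.121, 0.002, -0.0]
contact_force: [0.6, -0.2, -4.3]
width: 0.0108
grasp_force: 78.3
time_s: 8.05
tool_pos: [0.5073, 0.2864, 0.1536]
tcp_rot: [0.993, 0.121, 0.001, -0.0]
contact_force: [-5.1, -1.5, -0.4]
width: 0.0107
grasp_force: 78.7
[0.5073 0.2864 0.1536] [-3.1414e+00 -2.8000e-03  2.4240e-01]
```

View pics/w3.png

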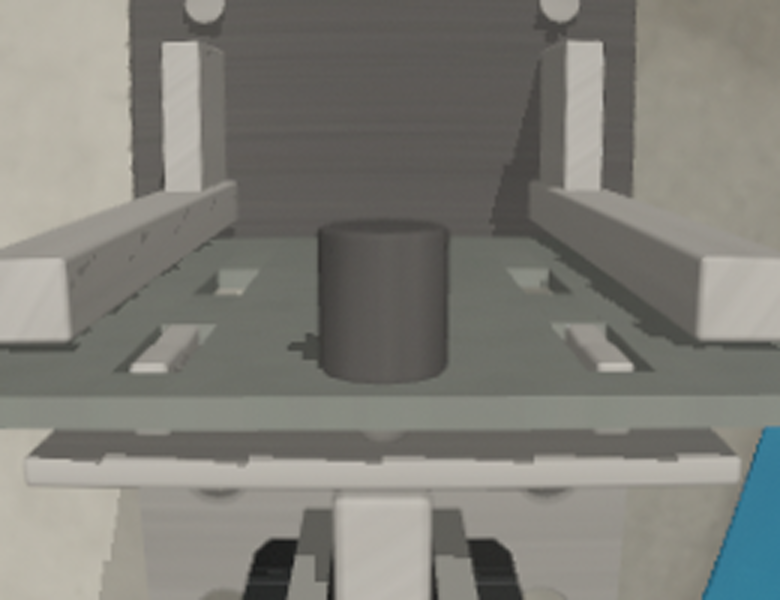

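The tabs show in the upper slots at crop (165,350) and (600,350), evenly centred, and the bolt is being pressed at about 5 N. I'll keep pressing back gently.

```bash
python3 -m inch '[[[0.02,0,0,0,0,0,0],[0.02,0,0,0,0,0,0],[0,0,0,0,0,0,0]]]'; python3 -m inch '[[[0.02,0,0,0,0,0,0],[0,0,0,0,0,0,0]]]'
```

```text
time_s: 8.4
tool_pos: [0.5101, 0.2871, 0.1535]
tcp_rot: [0.993, 0.121, 0.001, -0.0]
contact_force: [-6.4, -1.8, 0.7]
width: 0.0113
grasp_force: 78.8
time_s: 8.6
tool_pos: [0.5115, 0.2874, 0.1535]
tcp_rot: [0.993, 0.121, 0.001, -0.0]
contact_force: [-7.3, -2.3, 0.5]
width: 0.0111
grasp_force: 78.8
```

```bash
python3 -m inch '[[[0.015,0,0,0,0,0,0],[0,0,0,0,0,0,0]]]'; python3 -m inch '[[[0.015,0,0,0,0,0,0],[0,0,0,0,0,0,0]]]'; python3 -m inch '[[[0.015,0,0,0,0,0,0],[0,0,0,0,0,0,0]]]'
```

```text
time_s: 8.8
tool_pos: [0.5121, 0.2876, 0.1533]
tcp_rot: [0.993, 0.121, 0.0, 0.0]
contact_force: [-7.8, -2.8, -1.4]
width: 0.0112
grasp_force: 79.1
time_s: 9.0
tool_pos: [0.512, 0.2876, 0.1532]
tcp_rot: [0.993, 0.121, -0.001, 0.0]
contact_force: [-13.3, -3.9, 2.1]
width: 0.0111
grasp_force: 79.5
time_s: 9.2
tool_pos: [0.5119, 0.2876, 0.1532]
tcp_rot: [0.993, 0.121, -0.003, 0.001]
contact_force: [-18.5, -6.3, 5.3]
width: 0.0112
grasp_force: 80.0
```

The flange is flat on the panel. I'll ease the pressing force a little and go down.

```bash
python3 -m inch '[[[-0.015,0,0.02,0,0,0,0],[0,0,0.02,0,0,0,0],[0,0,0.02,0,0,0,0],[0,0,0,0,0,0,0]]]'; python3 -m inch '[[[0,0,0.025,0,0,0,0],[0,0,0.025,0,0,0,0],[0,0,0,0,0,0,0]]]'
```

```text
time_s: 9.6
tool_pos: [0.512, 0.2878, 0.1482]
tcp_rot: [0.993, 0.121, -0.001, 0.0]
contact_force: [-11.8, -3.1, -1.3]
width: 0.011
grasp_force: 79.1
time_s: 9.9
tool_pos: [0.512, 0.2878, 0.1442]
tcp_rot: [0.993, 0.121, -0.001, 0.0]
contact_force: [-11.7, -2.1, -3.9]
width: 0.0108
grasp_force: 78.9
```

```bash
python3 -m inch '[[[0,0,0.025,0,0,0,0],[0,0,0,0,0,0,0]]]'; python3 -m inch '[[[0,0,0.02,0,0,0,0],[0,0,0,0,0,0,0]]]';  python3 -m inch '[[[0,0,0.015,0,0,0,0],[0,0,0,0,0,0,0]]]'
```

```text
time_s: 10.1
tool_pos: [0.512, 0.2878, 0.1418]
tcp_rot: [0.993, 0.121, -0.001, 0.0]
contact_force: [-11.2, -2.4, -3.2]
width: 0.0109
grasp_force: 78.8
time_s: 10.3
tool_pos: [0.512, 0.2878, 0.1409]
tcp_rot: [0.993, 0.121, -0.001, 0.0]
contact_force: [-13.3, -4.3, 2.7]
width: 0.0109
grasp_force: 79.6
time_s: 10.5
tool_pos: [0.512, 0.2878, 0.1397]
tcp_rot: [0.993, 0.121, -0.001, 0.0]
contact_force: [-12.8, -3.0, 1.2]
width: 0.0111
grasp_force: 79.6
```

```bash
for i in 1; do python3 -m inch '[[[0,0,0.02,0,0,0,0],[0,0,0,0,0,0,0]]]'; done; python3 -m inch '[[[0,0,0.015,0,0,0,0],[0,0,0,0,0,0,0]]]'; python3 -m inch '[[[0,0,0.015,0,0,0,0],[0,0,0,0,0,0,0]]]'
```

```text
time_s: 10.7
tool_pos: [0.512, 0.2878, 0.1388]
tcp_rot: [0.993, 0.121, -0.001, 0.0]
contact_force: [-14.6, -4.5, 6.7]
width: 0.0108
grasp_force: 80.4
time_s: 10.9
tool_pos: [0.512, 0.2879, 0.1385]
tcp_rot: [0.993, 0.121, -0.001, 0.0]
contact_force: [-16.6, -4.8, 13.0]
width: 0.0112
grasp_force: 81.2
time_s: 11.1
tool_pos: [0.5121, 0.2879, 0.1384]
tcp_rot: [0.993, 0.121, -0.0, -0.0]
contact_force: [-19.8, -6.2, 19.2]
width: 0.0111
grasp_force: 82.2
```

It stops hard 15 mm down, as expected for home. I'll check the bolt.

```bash
python3 - <<'E'
from plant import arm
import cv2
d=arm.get_image("wrist"); s=arm.get_image("scene")
import numpy as np
a=cv2.resize(d["image"][120:270,180:380],(800,600),interpolation=cv2.INTER_CUBIC)
cv2.imwrite("pics/w4.png",a)
E
```

```text
(no output)
```

View pics/w4.png

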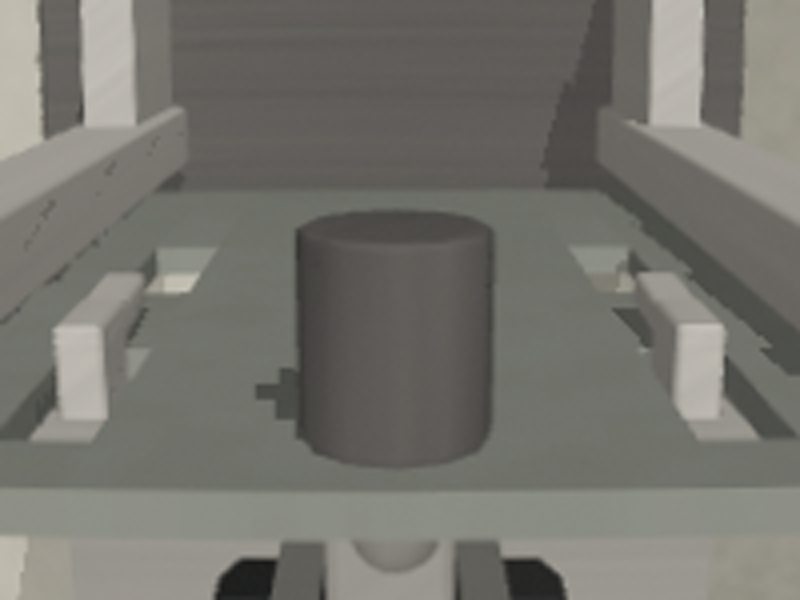

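The bolt nose stands out over the flange at crop (397,555), and both tabs hang behind the panel at (85,370) and (700,370). I'll ease the commanded pressing, confirm the bolt holds, then let go.

```bash
python3 -m inch '[[[-0.02,0,-0.02,0,0,0,0],[-0.02,0,-0.03,0,0,0,0],[0,0,0,0,0,0,0]]]';python3 -m inch '[[[0,0,-0.02,0,0,0,0],[0,0,-0.02,0,0,0,0],[0,0,0,0,0,0,0]]]'
```

```text
time_s: 11.5
tool_pos: [0.512, 0.2878, 0.1398]
tcp_rot: [0.993, 0.121, 0.002, -0.001]
contact_force: [-2.2, 1.7, -6.0]
width: 0.0113
grasp_force: 78.8
time_s: 11.8
tool_pos: [0.5117, 0.2876, 0.1408]
tcp_rot: [0.993, 0.121, 0.001, -0.0]
contact_force: [3.6, 3.2, -20.3]
width: 0.0109
grasp_force: 78.1
```

Blocked upward after 2 mm, so the bracket is latched. Next I relax the force, open and retreat up.

```bash
python3 -m inch '[[[0,0,0.03,0,0,0,0],[0,0,0,0,0,0,0]]]' 40; python3 -m inch '[[[0,0,0,0,0,0,0.2],[0,0,0,0,0,0,0.5],[0,0,0,0,0,0,0.7],[0,0,0,0,0,0,0.7],[0,0,0,0,0,0,0.7],[0,0,0,0,0,0,0.7]]]'
```

```text
time_s: 12.0
tool_pos: [0.5115, 0.2875, 0.1404]
tcp_rot: [0.993, 0.121, 0.001, -0.0]
contact_force: [-2.5, 0.5, -10.1]
width: 0.0107
grasp_force: 80.0
time_s: 12.6
tool_pos: [0.5123, 0.2876, 0.1412]
tcp_rot: [0.993, 0.121, 0.003, -0.001]
contact_force: [0.3, -0.6, 0.8]
width: 0.0599
grasp_force: 0.0
```

```bash
python3 -m inch '[[[0,0,-0.1,0,0,0,0.7],[0,0,-0.2,0,0,0,0.7],[0,0,-0.3,0,0,0,0.7],[-0.1,0,-0.4,0,0,0,0.7],[-0.2,0,-0.4,0,0,0,0.7],[-0.3,0,-0.3,0,0,0,0.7],[-0.2,0,0,0,0,0,0.7],[0,0,0,0,0,0,0.7],[0,0,0,0,0,0,0.7]]]'; python3 - <<'E'
from plant import arm
import cv2,numpy as np
s=arm.get_image("scene")["image"][130:250,250:390]; w=arm.get_image("wrist")["image"]
w=w[0:220,150:410]
A=cv2.resize(s,(420,360),interpolation=cv2.INTER_CUBIC);B=cv2.resize(w,(380,360),interpolation=cv2.INTER_CUBIC)
cv2.imwrite("pics/fin.png",np.hstack([A,B]))
E
```

```text
time_s: 13.5
tool_pos: [0.4496, 0.2721, 0.277]
tcp_rot: [0.993, 0.121, 0.003, -0.001]
contact_force: [0.0, 0.3, 0.5]
width: 0.0596
grasp_force: 0.0
```

View pics/fin.png

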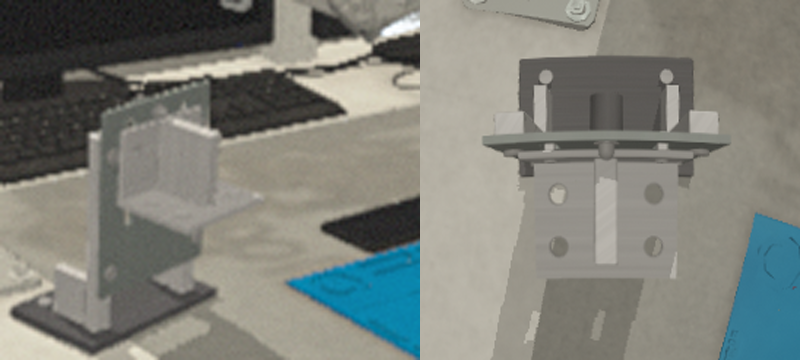

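The bracket hangs flat and level on the panel. The bolt nose stands out over the flange at (606,150), both tabs are through the slots, and the gripper is clear.

```bash
python3 -c "
from plant import arm
print(arm.job_done())"
```

```text
the job is handed in; nothing more can be done
None
```

The bracket is hung on the upper slots and latched fully home, with the bolt out above its flange; the gripper has let go and is clear, and I handed the job in at 13.5 s on the robot's clock.

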